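# Swing the swivel hook to its mark and hang up the red peg pot

## Task

At the keyhole-surgery training bench, turn the swivel hook on its stand until the arm points along the yellow mark on the base. Then hang the red peg pot on it by its bail, clear of the table between the post and the upturned tip, with the hook still pointing along the mark. Leave the blue and the yellow pot standing where they are.

Things in the scene. Friction and masses are not known exactly. Their poses are not given: they have to be found in the camera images.
- red_grip (a point): Red pot, 160 mm tall, 120 g. Point: centre of grip tab, 138 mm above underside; z up. Box 56 x 56 x 36 mm; above it a bail with a window 46 mm wide (y), 70 high, open through along x both ways; cross bar 12 mm deep (x), underside 32 mm and top 22 mm below this point; on it the tab, 30 mm along x, 16 along y, 44 tall. Pinch the tab from above across its 16 mm. Bail uprights 5 mm (y) by 12 mm (x).
- blue_grip (a point): Blue pot, same shape as the red one, a bystander. Point: centre of its grip tab, 138 mm above its underside.
- yellow_grip (a point): Yellow pot, same shape as the red one, a bystander. Point: centre of its grip tab, 138 mm above its underside.
- hook_stand: Fixed stand of the swivel hook. Origin: centre of the base's underside, on the upright swivel axis. Black base disc 140 mm across, 12 high; the yellow mark, 20 mm wide, runs out from the axis along the stand's +x, to 17 mm past the rim, roughly to the robot's left. Post 22 mm across; black hub 32 mm across, its top 164 mm above the table.
- hook (a joint): Angle of the hook's arm from the yellow mark, rad: 0 = along the mark, growing anticlockwise seen from above; stops at -1.2 and 2.2. Light friction (about 0.6 N at the tip); stays where it is left.
- hook_seat (a point): Point on the arm's top face, 160 mm above the table, 68 mm from the swivel axis, where the bail's bar rests; x along the arm to the tip, z up. Level steel arm 12 x 12 mm, ends 121 mm from the axis. Its upturned tip: round orange pin 12 mm wide, 115 mm from the axis, 34 mm above the arm's top; pinch it from above to lead the arm round. The bail goes over it from the tip end, arm through the window.

How it is judged:
By the outcome, as a careful person would: the job done as asked, in the order asked, and still so for the second after the job is handed in, with the robot touching nothing.
It also fails if it takes over 66 s, if anything falls off the work surface, if the arm or the gripper's body presses on something with over 40 N, if the wrist force passes 120 N, or if a joint passes its speed limit or range.

## Robot

A 6-joint arm with a two-finger parallel gripper is mounted at the origin on the work surface. World frame = base frame: x ahead of the robot, y to its left, z up, the work surface at z = 0. Lengths are in mm, angles in degrees, forces in N, time in s.
With the tool pointing down it reaches from about 325 to 925 mm from the base axis. Payload 3.1 kg.
Tool frame: the origin (TCP) lies at the very end of the fingers, on their centre line; the grasp point (between the pads) lies grasp_offset behind it (grasp_offset is the distance from the TCP to the grasp point, in mm); z points along the fingers, x is the direction in which the jaws open and shut, and the axes are right-handed (so a half turn about z gives the same grasp; the last joint's range is limited). The gripper opens to 85 mm and grips with 20 to 120 N. Pads are 22 mm wide; open, the fingers measure 114 mm over their backs; the gripper's body (76 mm by 85 mm) begins 54 mm behind the grasp point. The pads swing forward as they close: fully open they stand 13 mm farther back than shut.
Start: joints at [70.52, 12.427, 92.441, -0, 75.132, -6.429], TCP at [141.127, 608.87, 231.3] pointing down, gripper open.
Joint ranges: [-157.48, 157.48], [-44.54, 120.13], [17.64, 146.25], [-64.5, 244.5], [7.68, 150.69], [-147.95, 147.95]. Speed limits (degrees/s): [159.86, 159.86, 180, 180, 180, 180].

## Interface

Orientations are given as [roll, pitch, yaw] about the fixed x, y, z axes, in that order (R = Rz(yaw) Ry(pitch) Rx(roll)).
In Python, from station import * gives the robot as it stands. Calls block until the motion is done:
- goto(position, orientation): joint-space move of the TCP to a pose.
- move_l(position, attitude=None, speed=150): straight line of the TCP; attitude=None keeps the orientation; speed is the mean speed in mm/s.
- move_j(angles): joint-space move.
- grip(opening, squeeze=None): finger opening in mm; squeeze is the grip in N (None keeps the last); returns when the fingers have stopped.
- wait(seconds).
- solve_ik(position, orientation): joint angles nearest the present ones, or None.
- get_obs(): the state.
- get_image(name): name is "scene" or "top" or "wrist"; returns the picture (480x640x3 uint8, red, green, blue); there is no depth.
- get_calibration(name): a dict with "fx", "fy", "cx", "cy" (pixels), "R" (3x3) and "t" (3): a world point X has camera coordinates R X + t; the wrist camera has in their place "mount" (4x4, takes a point from camera to tool coordinates, whose origin is the TCP and whose axes are the tool frame's). Camera axes: x right, y down, z forward; pixel columns grow to the right and rows downward; lengths in mm; the calibration is good to about 2 mm. A picture is of the moment at which its call begins: read the wrist's pose just before it. get_calibration takes no time and is no camera call.
A pose or a line that the arm cannot do raises Unreachable and nothing moves.
- sign_off(): hands the job in, once; it reports no verdict.
Trained networks look in the newest picture that a camera, given by its name, has taken for a name from the list of things; names that differ only in an ending like _2 or _b are one class to them, and where a whole thing is asked for, a point or a joint stands for the part that bears it (a point fixed in the world has none). Each returns a list of dicts, best first, with "score" (0 to 1); they miss things now and then, are a little off and sometimes report something else, mostly with a low value. They report only what shows in the picture. A call takes as long as a camera call.
- spot_in(name, camera): "extent" ([centre column, centre row, width, height] in pixels, round what is visible of it).
- regions_of(name, camera): "region" (480x640 bool, what is visible of it) and "extent" ([centre column, centre row, width, height] in pixels, round what is visible of it).
The state is a dict: "t": time; "joint_pos": joint angles; "qvel": joint speeds; "effort": joint torques, N m; "tcp_pos": TCP position; "ee_rot": TCP orientation; "wrist_force": force on the tool from outside, world axes, zero at the start; "moment": the same for the moment, N m; "grip_width": finger opening in mm.
Only numpy, scipy, OpenCV 4.12 (cv2) and the standard library are available. Lean on these libraries where they do the work, as an engineer would, in place of code of your own. Each camera call takes 0.05 s, during which the arm holds its last target.

## Working session

There is one attempt and no reset: what is moved stays moved. The work goes in short steps, each a Python script; the robot and the scene stay as the last script left them, time stands still between calls to the robot, and variables do not carry over. Pictures are saved under pics/ and viewed, and the job is handed in when it is done.

```bash
mkdir -p pics; ls; python3 - <<'E'
from station import *
import cv2,numpy as np
for c in ["scene","top","wrist"]:
    im=get_image(c); cv2.imwrite(f"pics/{c}0.png",im[:,:,::-1])
    print(c,{k:np.round(np.array(v),3).tolist() for k,v in get_calibration(c).items()})
    for n in ["red_grip","blue_grip","yellow_grip","hook_stand","hook"]:
        print(n,[(round(d["score"],2),np.round(d["extent"],1).tolist()) for d in spot_in(n,c)][:3])
o=get_obs();print(o)
E
```

```text
pics
scene {'fx': 535.194, 'fy': 535.194, 'cx': 319.428, 'cy': 254.452, 'R': [[-0.214, 0.977, -0.019], [0.678, 0.134, -0.723], [-0.703, -0.167, -0.691]], 't': [63.411, -316.614, 1350.378]}
red_grip [(0.64, [464.4, 280.4, 44.5, 93.8])]
blue_grip [(0.68, [466.7, 279.4, 46.8, 94.9]), (0.67, [364.9, 322.4, 46.9, 91.4]), (0.57, [372.2, 247.1, 46.4, 86.4])]
yellow_grip [(0.93, [370.6, 244.9, 43.5, 81.7])]
hook_stand [(0.6, [164.2, 216.1, 83.8, 148.4])]
hook [(0.67, [160.9, 178.6, 63.6, 66.9])]
top {'fx': 454.732, 'fy': 454.732, 'cx': 311.446, 'cy': 244.996, 'R': [[-0.025, -1.0, 0.0], [-0.993, 0.025, -0.119], [0.119, -0.003, -0.993]], 't': [57.998, 591.513, 864.082]}
red_grip [(0.65, [176.4, 272.0, 49.0, 37.0])]
blue_grip [(0.69, [255.6, 210.7, 39.9, 36.8])]
yellow_grip [(0.6, [262.2, 292.7, 36.4, 40.2])]
hook_stand [(0.83, [457.9, 282.3, 76.5, 99.4])]
hook [(0.67, [483.2, 293.8, 27.5, 83.7])]
wrist {'fx': 365.444, 'fy': 365.444, 'cx': 317.141, 'cy': 235.741, 'mount': [[1.0, 0.0, -0.001, 0.521], [-0.0, 0.957, 0.29, -73.439], [0.001, -0.29, 0.957, -141.984], [0.0, 0.0, 0.0, 1.0]]}
red_grip []
blue_grip []
yellow_grip []
hook_stand []
hook []
{'t': 0.9, 'joint_pos': array([ 7.05193746e+01,  1.24259606e+01,  9.24392641e+01,  1.67696425e-03,
        7.51344585e+01, -6.42889194e+00]), 'qvel': array([ 0.16268848,  0.05151823, -0.02027879,  0.11616396,  0.09433928,
       -0.04134797]), 'effort': array([ 3.56412465e-04, -3.96888435e+01, -3.04260063e+01, -1.89237358e-04,
        6.48976384e-04, -1.63367176e-06]), 'tcp_pos': array([141.12284083, 608.87566834, 231.33239904]), 'ee_rot': array([-1.79998425e+02, -4.96250946e-04,  7.69478363e+01]), 'wrist_force': array([ 0.05360016, -0.68419776,  0.21466632]), 'moment': array([-0.05744293, -0.02434095,  0.024436  ]), 'grip_width': 85.25844868456626}
```

View pics/scene0.png

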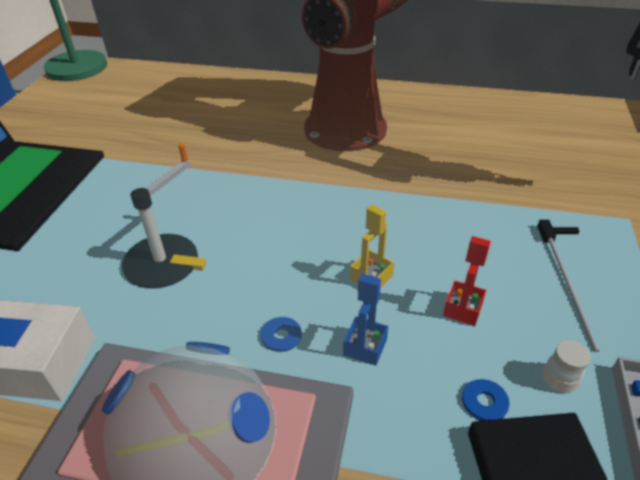

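View pics/top0.png

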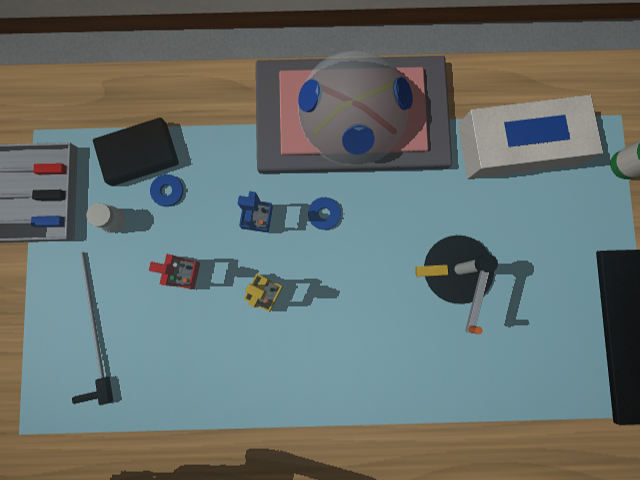

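```bash
python3 - <<'E'
import cv2,numpy as np
s=cv2.imread("pics/scene0.png");t=cv2.imread("pics/top0.png")
def z(im,x,y,w,h,k): return cv2.resize(im[y:y+h,x:x+w],None,fx=k,fy=k,interpolation=cv2.INTER_CUBIC)
cv2.imwrite("pics/c1.png",np.hstack([z(s,430,220,80,120,5),z(t,140,240,80,120,5)]))
cv2.imwrite("pics/c2.png",np.hstack([z(s,110,130,100,160,4),z(t,400,220,100,160,4)]))
E
```

```text
(no output)
```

View pics/c1.png

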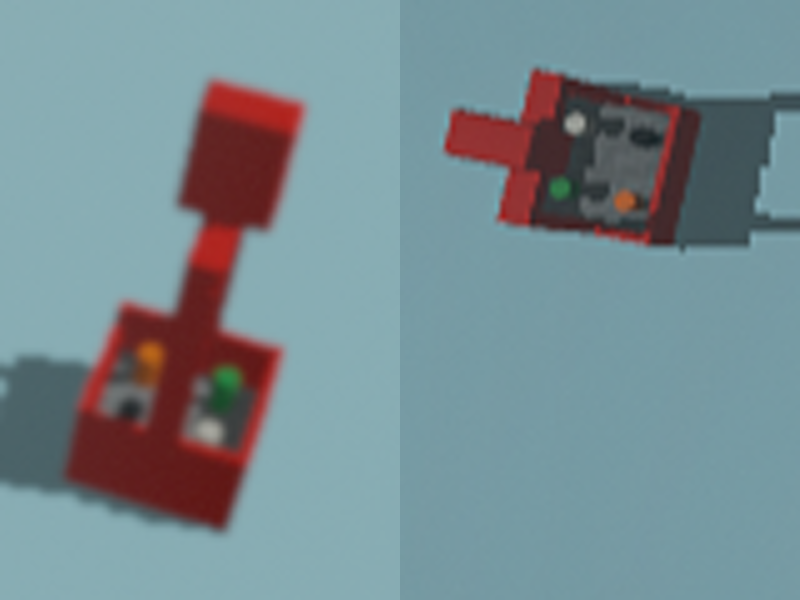

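View pics/c2.png

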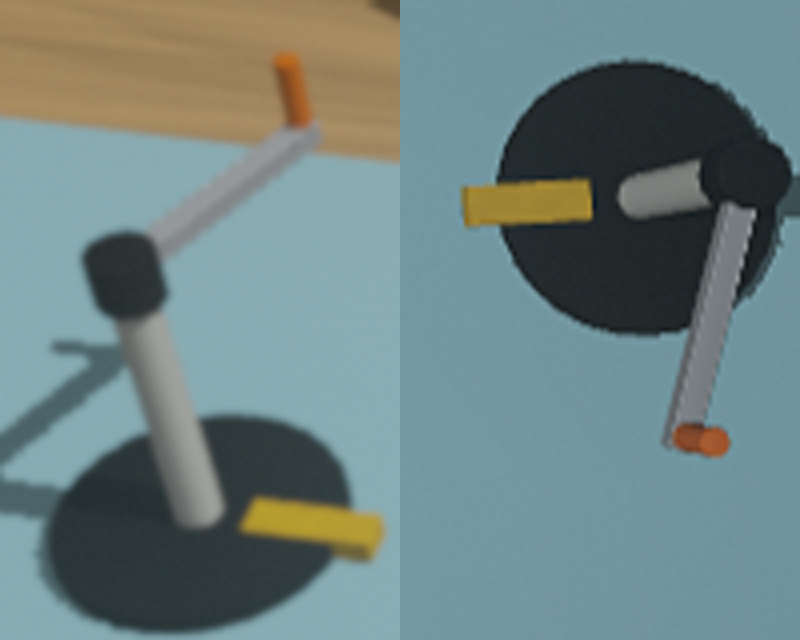

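```bash
cat > h.py <<'E'
import numpy as np,cv2
from scipy.optimize import minimize
from station import *
def box(cx,cy,z0,z1,lx,ly):
    return np.array([[cx+sx*lx/2,cy+sy*ly/2,z] for sx in(-1,1) for sy in(-1,1) for z in(z0,z1)])
def cyl(cx,cy,z0,z1,r):
    a=np.linspace(0,2*np.pi,24,endpoint=False)
    return np.array([[cx+r*np.cos(b),cy+r*np.sin(b),z] for b in a for z in(z0,z1)])
def xf(P,x,y,th):
    c,s=np.cos(th),np.sin(th)
    return np.c_[c*P[:,0]-s*P[:,1]+x,s*P[:,0]+c*P[:,1]+y,P[:,2]]
POT=[box(0,0,0,36,56,56),box(0,25.5,36,116,12,5),box(0,-25.5,36,116,12,5),box(0,0,106,116,12,56),box(0,0,116,160,30,16)]
def cam(c):
    k=get_calibration(c)
    if c=="wrist":
        from scipy.spatial.transform import Rotation as Ro
        o=get_obs();T=np.eye(4);T[:3,:3]=Ro.from_euler("xyz",o["ee_rot"],degrees=True).as_matrix();T[:3,3]=o["tcp_pos"]
        W=np.linalg.inv(T@np.array(k["mount"]));R,t=W[:3,:3],W[:3,3]
    else:R,t=np.array(k["R"]),np.array(k["t"])
    return (k["fx"],k["fy"],k["cx"],k["cy"],R,t)
def proj(P,C):
    q=np.atleast_2d(P)@C[4].T+C[5]
    return np.c_[C[0]*q[:,0]/q[:,2]+C[2],C[1]*q[:,1]/q[:,2]+C[3]]
def sil(parts,C,S=2):
    m=np.zeros((480*S,640*S),np.uint8)
    for P in parts:
        p=((proj(P,C)+.5)*S*16-8).astype(np.int32).reshape(-1,1,2)
        cv2.fillConvexPoly(m,cv2.convexHull(p),255,shift=4)
    return cv2.resize(m,(640,480),interpolation=cv2.INTER_AREA)/255.
def fit(model,masks,x0,step):
    # model(p)->parts ; masks: list of (mask,C)
    f=lambda p:sum(np.abs(sil(model(p),C)-m).sum()/m.sum() for m,C in masks)
    s=np.array([x0]+[np.array(x0)+np.eye(len(x0))[i]*step[i] for i in range(len(x0))])
    r=minimize(f,x0,method="Nelder-Mead",options=dict(initial_simplex=s,maxiter=250,xatol=.05,fatol=1e-4))
    return r.x,r.fun
def hsvmask(im,lo,hi,smin,vmin,ext,fill=True,pad=6):
    h=cv2.cvtColor(im,cv2.COLOR_RGB2HSV);H=h[...,0].astype(int)
    m=((H>=lo)&(H<=hi) if lo<=hi else (H>=lo)|(H<=hi))&(h[...,1]>smin)&(h[...,2]>vmin)
    w=np.zeros_like(m);u,v,a,b=ext
    w[max(0,int(v-b/2-pad)):int(v+b/2+pad),max(0,int(u-a/2-pad)):int(u+a/2+pad)]=1
    m=(m&w).astype(np.uint8)
    return m
potmodel=lambda p:[xf(P,p[0],p[1],p[2]) for P in POT]
def fillc(m):
    m=cv2.morphologyEx(m,cv2.MORPH_CLOSE,np.ones((3,3)))
    c,_=cv2.findContours(m,cv2.RETR_EXTERNAL,cv2.CHAIN_APPROX_NONE)
    o=np.zeros_like(m);cv2.drawContours(o,[max(c,key=cv2.contourArea)],-1,1,-1);return o.astype(float)
def ray(u,v,C,z):
    d=C[4].T@np.array([(u-C[2])/C[0],(v-C[3])/C[1],1]);o=-C[4].T@C[5]
    return o+d*(z-o[2])/d[2]
E
python3 - <<'E'
from h import *
rd=lambda n:cv2.imread(n)[:,:,::-1].copy()
S,T=rd("pics/scene0.png"),rd("pics/top0.png");CS,CT=cam("scene"),cam("top")
ex={"red":([464,280,46,96],[176,272,55,40],170,8,120),"blue":([365,320,48,92],[256,211,42,40],105,125,120),"yellow":([371,245,46,84],[263,292,38,42],18,32,120)}
for k,(a,b,lo,hi,sm) in ex.items():
    ma=fillc(hsvmask(S,lo,hi,sm,40,a));mb=fillc(hsvmask(T,lo,hi,sm,40,b))
    best=None
    c=ray(b[0],b[1],CT,30)
    for th in np.radians([0,30,60,90,120,150]):
        r=fit(potmodel,[(ma,CS),(mb,CT)],[c[0],c[1],th],[15,15,.3])
        if best is None or r[1]<best[1]:best=r
    ra=fit(potmodel,[(ma,CS)],best[0],[5,5,.1]);rb=fit(potmodel,[(mb,CT)],best[0],[5,5,.1])
    for r in(best,ra,rb):print(k,np.round(r[0][:2],1),round(np.degrees(r[0][2]),1),round(r[1],3))
# stand: hub top etc
print("hub top",ray(486.75,263,CT,164),"scene",ray(110+124/4,130+247/4,CS,164))
print("pin top",ray(478.5,330.5,CT,194),"scene",ray(110+287/4,130+60/4,CS,194))
print("mark",ray(547.5/4-100+400+0,220+50,CT,12))
for u,v in[(590,180),(590,220),(472,187),(472,226)]:print(ray(400+(u-400)/4,220+v/4,CT,14))
print(grasp_offset)
E
```

```text
red [546.2 305.4] 79.3 3.503
red [543.9 304.8] 81.1 0.168
red [546.5 305.3] 79.1 3.321
blue [657.2 154.1] 82.3 0.211
blue [656.4 153.7] 83.2 0.112
blue [657.3 154.9] 79.5 0.087
yellow [504.4 142.6] 71.1 2.422
yellow [489.3 143.5] 78.1 0.674
yellow [505.5 145.1] 67.6 1.676
hub top [ 539.51536898 -250.77680844  164.        ] scene [ 536.04652211 -252.38300288  164.        ]
pin top [ 430.29981044 -218.40963378  194.        ] scene [ 430.39164421 -217.15366744  194.        ]
mark [ 538.5132745  -208.30763814   12.        ]
[ 547.93152945 -229.72686094   14.        ]
[ 527.82977058 -228.51207653   14.        ]
[ 545.88259422 -170.14077762   14.        ]
[ 526.2964463  -169.10824887   14.        ]
18.700000000000003
```

```bash
python3 - <<'E'
from h import *
goto([490,-205,290],[180,0,60])
C=cam("wrist");im=get_image("wrist");cv2.imwrite("pics/w1.png",im[:,:,::-1]);np.save("w1.npy",np.array(C,dtype=object),allow_pickle=True)
print(get_obs()["t"],get_obs()["joint_pos"])
for n in ["hook_stand","hook","hook_seat"]: print(n,[(d["score"],d["extent"]) for d in spot_in(n,"wrist")])
E
```

```text
4.0583 [-3.02078229e+01 -1.62450290e+00  1.01305866e+02  1.08981440e-02
  8.03296065e+01 -9.02722263e+01]
hook_stand []
hook [(0.62, [276.4, 240.9, 70.0, 165.8])]
hook_seat [(0.73, [278.9, 241.1, 69.4, 168.8])]
```

View pics/w1.png

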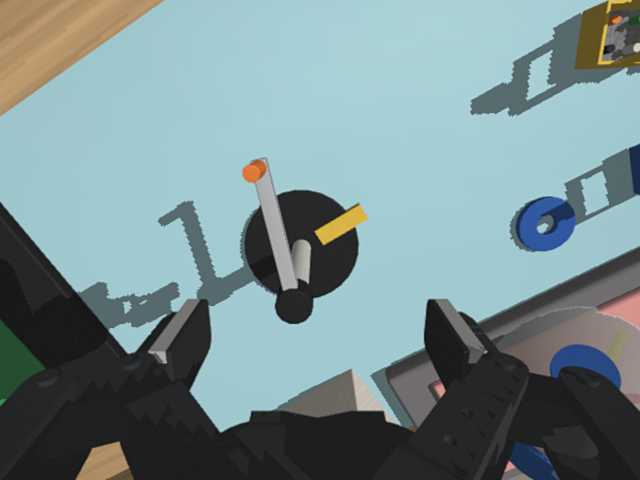

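```bash
cat >> h.py <<'E'
def standfit(views,x0,verbose=True):
    # views: list of (im,C,center of window uv, halfsize)
    def mk(p): 
        c,s=np.cos(p[2]),np.sin(p[2]); b=box((p[4]+87)/2,0,0,p[5],87-p[4],20)
        return [xf(b,p[0],p[1],p[2])]
    def pn(p): return [xf(cyl(115,0,160,194,6),p[0],p[1],p[3])]
    def hb(p): return [xf(cyl(0,0,144,164,16),p[0],p[1],0)]
    terms=[]
    for im,C in views:
        ax=np.array([x0[0],x0[1],80.]);e=proj(ax,C)[0];E=[e[0],e[1],260,260]
        y=hsvmask(im,19,32,110,60,E).astype(float);o=hsvmask(im,3,16,150,90,E)
        g=np.zeros_like(o);q=proj(pn(x0)[0],C).mean(0).astype(int);cv2.circle(g,tuple(int(a) for a in q),25,1,-1);o=(o*g).astype(float)
        terms+=[(y,C,mk),(o,C,pn)]
        if verbose:print("px",y.sum(),o.sum())
    def f(p):
        p=np.r_[p]
        return sum(np.abs(sil(m(p),C)-k).sum()/k.sum() for k,C,m in terms)
    s=np.array([x0]+[np.array(x0)+np.eye(6)[i]*[6,6,.1,.1,4,3][i] for i in range(6)])
    r=minimize(f,x0,method="Nelder-Mead",options=dict(initial_simplex=s,maxiter=600,xatol=.02,fatol=1e-4))
    return r.x,r.fun
E
python3 - <<'E'
from h import *
rd=lambda n:cv2.imread(n)[:,:,::-1].copy()
V=[(rd("pics/scene0.png"),cam("scene")),(rd("pics/top0.png"),cam("top")),(rd("pics/w1.png"),cam("wrist"))]
x0=[538,-251,1.6,2.84,25,13]
for nm,v in [("s",V[:1]),("t",V[1:2]),("w",V[2:]),("all",V)]:
    r=standfit(v,x0,nm=="all")
    p=r[0];print(nm,np.round(p[:2],1),np.round(np.degrees(p[2:4]),1),np.round(p[4:],1),round(r[1],2))
C=V[2][1];print("hub w",ray(294.5,305,C,164), "disc w",ray(301.5,243.5,C,12))
E
```

```text
s [ 537.8 -251.5] [ 93.9 164. ] [24.6 13.7] 1.26
t [ 540.6 -253.9] [ 92.6 162.1] [25.6 14.8] 0.56
w [ 541.  -254.4] [ 92.  162.7] [24.2 15.5] 0.41
px 1596.0 105.0
px 323.0 74.0
px 947.0 347.0
all [ 540.2 -253.1] [ 91.4 162.7] [23.9 15. ] 2.43
hub w [ 538.62874294 -253.40437497  164.        ] disc w [ 535.69536826 -252.50077261   12.        ]
```

```bash
cat > lead.py <<'E'
from h import *
def arcpose(ax,ay,phi,z): # phi deg arm direction
    a=np.radians(phi);return [ax+115*np.cos(a),ay+115*np.sin(a),z],[180,0,phi-90]
def lead(ax,ay,p0,p1,n=10,z=163):
    grip(50,20)
    P,O=arcpose(ax,ay,p0,250);goto(P,O)
    P[2]=z;move_l(P,O,120);grip(5,20)
    print("grip",get_obs()["grip_width"],get_obs()["wrist_force"].round(1))
    for k in range(1,n+1):
        P,O=arcpose(ax,ay,p0+(p1-p0)*k/n,z);move_l(P,O,70)
    o=get_obs();print("end",o["t"],o["grip_width"],o["wrist_force"].round(1))
    wait(.2);print(get_obs()["wrist_force"].round(1))
    grip(40);P[2]=290;move_l(P,O,150)
E
python3 - <<'E'
from lead import *
lead(539.5,-253,162.7,92.2)
C=cam("wrist");im=get_image("wrist");cv2.imwrite("pics/w2.png",im[:,:,::-1])
T=get_image("top");cv2.imwrite("pics/top2.png",T[:,:,::-1]);print(get_obs()["t"])
for v in([(im,C)],[(T,cam("top"))],[(im,C),(T,cam("top"))]):
    p,f=standfit(v,[539.5,-253,1.606,1.606,25,15]);print(np.round(p[:2],1),np.degrees(p[2:4]).round(1),p[4:].round(1),round(f,2))
E
```

```text
grip 11.890197472532627 [ 0.6 -0.1  3.5]
end 9.85 11.605380728717481 [ 1.9 -4.1  7.4]
[ 1.  -3.8  6.8]
11.5417
px 134.0 391.0
[ 550.6 -254.2] [87.9 97.8] [ 87.  -16.2] 1.58
px 130.0 60.0
[ 540.7 -254.8] [97.2 92.7] [38.6  3.1] 1.58
px 134.0 391.0
px 130.0 60.0
[ 536.7 -257.6] [84.7 90.8] [ 86.9 -35.3] 3.83
```

```bash
python3 - <<'E'
import cv2,numpy as np
a=cv2.imread("pics/w2.png");t=cv2.imread("pics/top2.png")
cv2.imwrite("pics/v2.png",np.hstack([cv2.resize(a,(426,320)),cv2.resize(t[200:360,380:560],(360,320),interpolation=cv2.INTER_CUBIC)]))
E
```

```text
(no output)
```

View pics/v2.png

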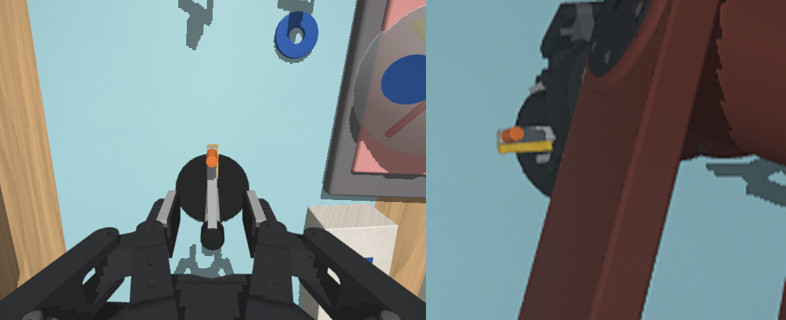

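```bash
python3 - <<'E'
from lead import *
goto([545,270,310],[180,0,-10])
C=cam("wrist");im=get_image("wrist");cv2.imwrite("pics/w3.png",im[:,:,::-1])
T=get_image("top");cv2.imwrite("pics/top3.png",T[:,:,::-1]);print(get_obs()["t"],get_obs()["joint_pos"].round(0))
S=get_image("scene");cv2.imwrite("pics/sc3.png",S[:,:,::-1])
print([(d["score"],d["extent"]) for d in spot_in("red_grip","wrist")])
t=T[200:320,400:520]
cv2.imwrite("pics/v3.png",np.hstack([im[:,:,::-1],cv2.resize(t,(160,160))[:,:,::-1].repeat(3,0)[:480]]) if 0 else im[:,:,::-1])
cv2.imwrite("pics/v3b.png",np.hstack([cv2.resize(t,(400,400),interpolation=cv2.INTER_CUBIC),cv2.resize(S[130:290,90:250],(400,400),interpolation=cv2.INTER_CUBIC)])[:,:,::-1])
E
```

```text
13.15 [20.  7. 90. -0. 83. 30.]
[(0.67, [314.4, 164.1, 61.3, 62.3])]
```

View pics/v3.png

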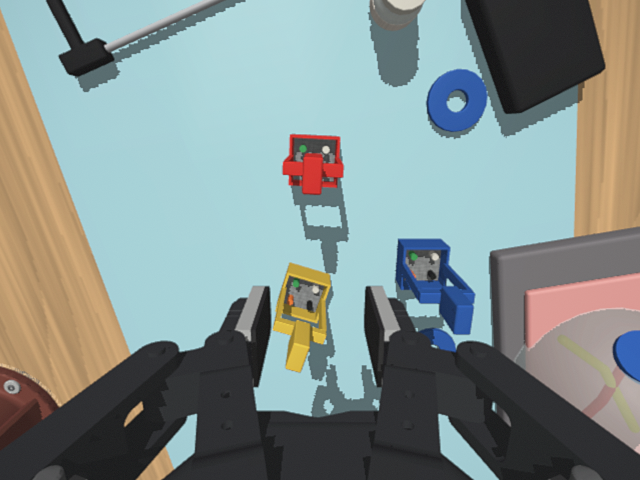

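View pics/v3b.png

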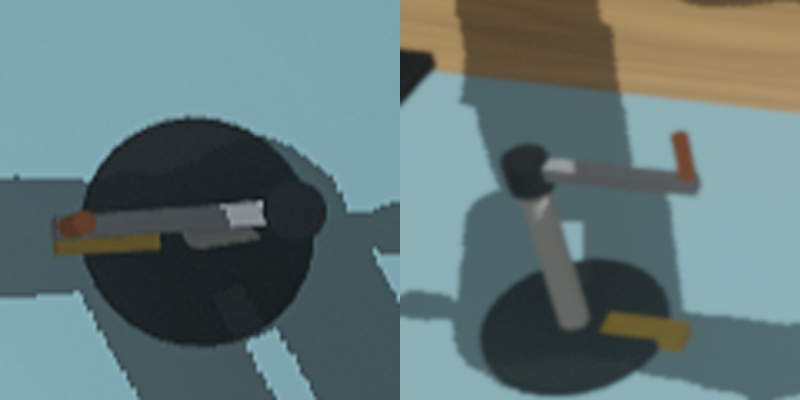

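```bash
python3 - <<'E'
from lead import *
rd=lambda n:cv2.imread(n)[:,:,::-1].copy()
im,T,S=rd("pics/w3.png"),rd("pics/top3.png"),rd("pics/sc3.png");C,CT,CS=cam("wrist"),cam("top"),cam("scene")
h=cv2.cvtColor(T,cv2.COLOR_RGB2HSV)
for I,K,w in((T,CT,(400,200,520,320)),(S,CS,(90,130,250,290))):
    h=cv2.cvtColor(I,cv2.COLOR_RGB2HSV).astype(int)
    m=((h[...,0]<=15)&(h[...,1]>130)&(h[...,2]>60));W=np.zeros_like(m);W[w[1]:w[3],w[0]:w[2]]=1
    n,l,st,ce=cv2.connectedComponentsWithStats((m&W).astype(np.uint8));b=[j for j in range(1,n) if st[j,4]>15 and st[j,4]<300]
    for j in b:
        # fit angle and radius-free pin pos
        mm=(l==j).astype(float)
        r=fit(lambda p:[xf(cyl(0,0,160,194,6),p[0],p[1],0)],[(mm,K)],[535,-138],[5,5])
        a=np.degrees(np.arctan2(r[0][1]+253.3,r[0][0]-539.7));print("pin",st[j],r[0].round(1),round(r[1],2),"arm dir",round(a,1),np.hypot(r[0][1]+253.3,r[0][0]-539.7).round(1))
# arm edges by wrist/top at z=160: use hub top hand px
# red pot
d=[314,164,62,64]
mw=fillc(hsvmask(im,170,6,130,50,d));print(mw.sum())
best=min((fit(potmodel,[(mw,C)],[545,305,np.radians(t)],[10,10,.2]) for t in(70,80,90)),key=lambda r:r[1])
print(best[0][:2].round(1),np.degrees(best[0][2]).round(1),best[1])
mt=hsvmask(T,170,6,130,50,[176,270,60,44]);print(mt.sum());ms=fillc(hsvmask(S,170,6,130,50,[464,280,46,96]))
r=fit(potmodel,[(mw,C),(ms,CS)],best[0],[5,5,.1]);print(r[0][:2].round(1),np.degrees(r[0][2]).round(1),r[1])
E
```

```text
pin [420 264   9   6  34] [ 536.7 -141. ] 1.52 arm dir 91.5 112.3
pin [200 184   7  17  62] [ 533.9 -139.5] 1.65 arm dir 92.9 114.0
2821.0
[547.9 303.7] 78.6 0.06714904324012484
335
[547.9 303.6] 78.7 0.27422614972973186
```

```bash
python3 - <<'E'
from lead import *
O=[180,0,-11.3]
grip(55,40);goto([547.3,304,200],O);move_l([547.3,304,123],O,120);grip(8,40)
o=get_obs();print(o["t"],o["grip_width"],o["wrist_force"].round(1))
move_l([547.3,304,340],O,200)
ax,ay,ph=539.5,-253.2,np.radians(92.2)
pos=lambda r,z:[ax+r*np.cos(ph),ay+r*np.sin(ph),z]
O2=[180,0,2.2]
goto(pos(215,330),O2);move_l(pos(215,223),O2,150)
o=get_obs();print(o["t"],o["grip_width"],o["wrist_force"].round(1))
for c in("wrist","scene"):cv2.imwrite(f"pics/{c}4.png",get_image(c)[:,:,::-1])
cv2.imwrite("pics/v4.png",np.hstack([cv2.resize(cv2.imread(f"pics/{c}4.png"),(400,300)) for c in("wrist","scene")]))
E
```

```text
15.3083 15.285947694101496 [-0.8 -0.2  3.8]
18.7 15.635428798620778 [ 0.6 -0.4 -0.8]
```

View pics/v4.png

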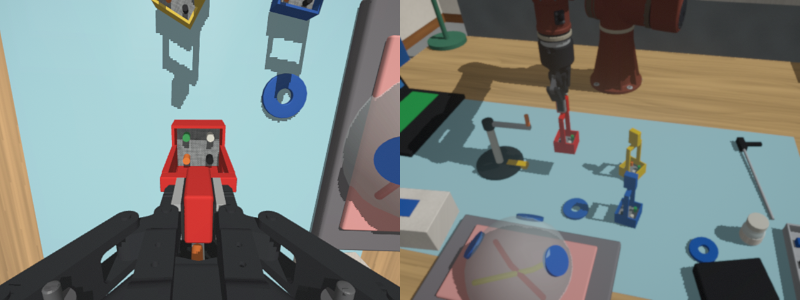

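```bash
python3 - <<'E'
from lead import *
S=cv2.imread("pics/scene4.png")[:,:,::-1].copy();CS=cam("scene")
o=get_obs();tx,ty,tz=o["tcp_pos"];print(o["tcp_pos"].round(1))
parts=lambda p:[xf(P,tx+p[0],ty+p[1],np.radians(92.2))+[0,0,p[2]] for P in POT]
q=proj(np.array([tx,ty,180]),CS)[0]
m=fillc(hsvmask(S,170,6,130,50,[q[0],q[1],70,140]));print(m.sum())
r=fit(parts,[(m,CS)],[0,0,100],[5,5,5]);print(r[0].round(1),r[1])
v=S.copy();c,_=cv2.findContours((sil(parts([0,0,100]),CS)>.5).astype(np.uint8),cv2.RETR_EXTERNAL,cv2.CHAIN_APPROX_NONE);cv2.drawContours(v,c,-1,(0,255,0),1)
a,b=int(q[0]),int(q[1]);cv2.imwrite("pics/v5.png",cv2.resize(v[b-75:b+75,a-120:a+80],(800,600))[:,:,::-1])
E
```

```text
[532.5 -38.5 224.8]
286.0
[-148989.2  -53631.3  -75030.5] 1.0017551076374607
```

View pics/v5.png

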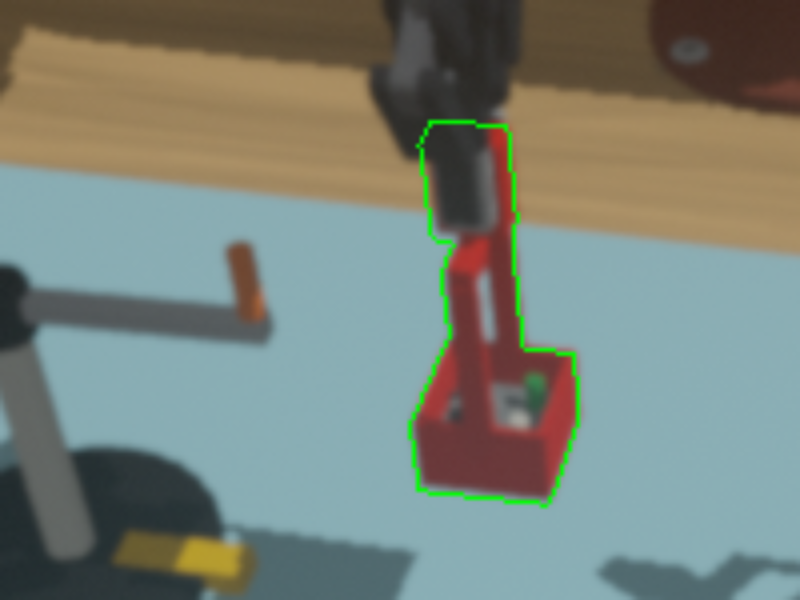

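The predicted outline matches the held pot closely, so I'll slide it on.

```bash
python3 - <<'E'
from lead import *
ax,ay,ph=539.5,-253.2,np.radians(92.2)
pos=lambda r,z:[ax+r*np.cos(ph),ay+r*np.sin(ph),z]
O2=[180,0,2.2]
def f(s):
    o=get_obs();print(s,round(o["t"],2),o["tcp_pos"].round(1),o["wrist_force"].round(1))
f("0")
for r in(170,140,110,90,68):
    move_l(pos(r,223),O2,90);f(r)
    if np.abs(get_obs()["wrist_force"]).max()>8:break
else:
    move_l(pos(68,182),O2,60);wait(.3);f("low")
for c in("wrist","scene","top"):cv2.imwrite(f"pics/{c}6.png",get_image(c)[:,:,::-1])
s=cv2.imread("pics/scene6.png")[130:290,80:240];w=cv2.imread("pics/wrist6.png")
cv2.imwrite("pics/v6.png",np.hstack([cv2.resize(s,(400,400),interpolation=cv2.INTER_CUBIC),cv2.resize(w,(400,400))]))
E
```

```text
0 18.8 [532.5 -38.5 224.8] [ 0.7  0.1 -0.8]
170 19.45 [532.9 -83.6 222.9] [ 0.   0.2 -1.7]
140 19.93 [ 534.1 -113.8  223. ] [ 0.1 -0.1 -1.3]
110 20.42 [ 535.2 -143.8  223. ] [-0.1 -0.5 -0.9]
90 20.79 [ 536.1 -163.8  223. ] [-0.4 -0.4 -1.5]
68 21.18 [ 536.9 -185.9  223. ] [-0.5  0.3 -1.1]
low 22.32 [ 537.1 -185.4  182.5] [ 0.6 -0.1 -0.8]
```

View pics/v6.png

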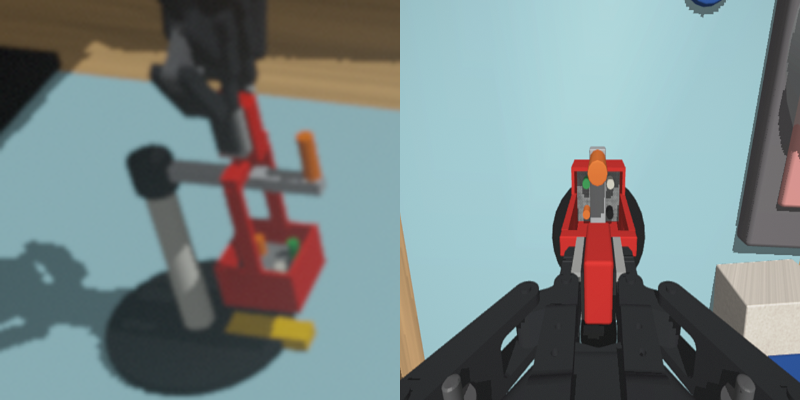

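The arm is through the window, and the bar sits between post and pin. Next I lower until it makes contact, then release.

```bash
python3 - <<'E'
from lead import *
ax,ay,ph=539.5,-253.2,np.radians(92.2)
pos=lambda r,z:[ax+r*np.cos(ph),ay+r*np.sin(ph),z]
O2=[180,0,2.2]
for z in np.arange(180,171,-1.):
    move_l(pos(68,z),O2,30);wait(.1)
    o=get_obs();print(z,o["tcp_pos"].round(1),o["wrist_force"].round(1))
    if o["wrist_force"][2]>3:break
grip(32);wait(.4)
o=get_obs();print(o["grip_width"],o["wrist_force"].round(1))
move_l(pos(68,300),O2,100)
cv2.imwrite("pics/wrist7.png",get_image("wrist")[:,:,::-1])
goto([545,100,330],[180,0,0])
for c in("scene","top"):cv2.imwrite(f"pics/{c}7.png",get_image(c)[:,:,::-1])
print(get_obs()["t"])
s=cv2.imread("pics/scene7.png")[130:290,80:240];w=cv2.imread("pics/top7.png")[200:320,400:520]
k=lambda a:cv2.resize(a,(400,400),interpolation=cv2.INTER_CUBIC)
cv2.imwrite("pics/v7.png",np.hstack([k(s),k(w)]))
E
```

```text
180.0 [ 536.8 -185.2  179.9] [ 0.7  0.2 -1.7]
179.0 [ 536.9 -185.2  179. ] [ 0.1  0.5 -1.7]
178.0 [ 536.9 -185.3  178. ] [ 0.  -0.2 -0.7]
177.0 [ 537.3 -185.3  177.9] [-1.8  1.4  4.8]
31.94024839625517 [-0.6  0.6 -0.2]
27.2167
```

View pics/v7.png

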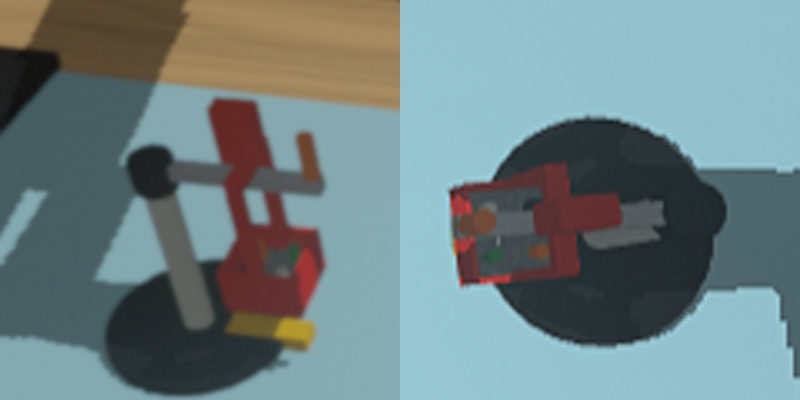

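View pics/wrist7.png

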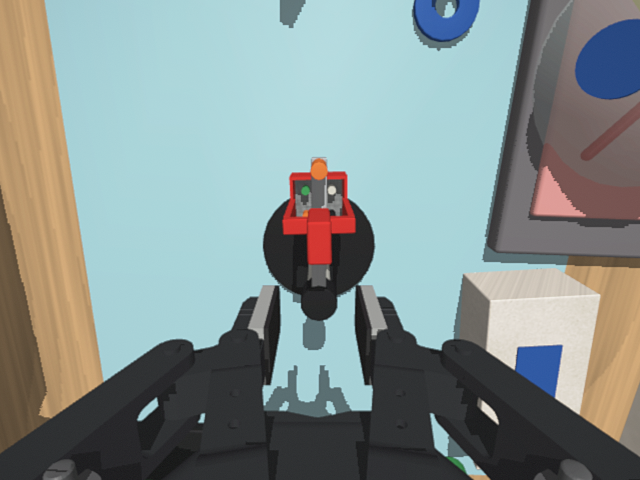

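The pot hangs on the arm but leans a little. I'll let it settle and look again with the arm well away.

```bash
python3 - <<'E'
from lead import *
goto([300,480,330],[180,0,60]);wait(1.5)
A={}
for c in("scene","top"):A[c]=get_image(c);cv2.imwrite(f"pics/{c}8.png",A[c][:,:,::-1])
wait(.7);S2=get_image("scene");print(get_obs()["t"],"diff",np.abs(S2[130:290,80:240].astype(int)-A["scene"][130:290,80:240]).max())
for a,b in(("scene0","scene8"),("top0","top8")):
    i,j=cv2.imread(f"pics/{a}.png"),cv2.imread(f"pics/{b}.png")
    w=(slice(195,370),slice(340,395)) if "scene" in a else (slice(190,315),slice(236,280))
    d=np.abs(i[w].astype(int)-j[w]).max(2);print(a,(d>60).sum())
k=lambda a:cv2.resize(a,(400,400),interpolation=cv2.INTER_CUBIC)
cv2.imwrite("pics/v8.png",np.hstack([k(A["scene"][130:290,80:240]),k(A["top"][200:320,400:520])])[:,:,::-1])
T=A["top"];
E
```

```text
31.225 diff 5
scene0 891
top0 197
```

View pics/v8.png

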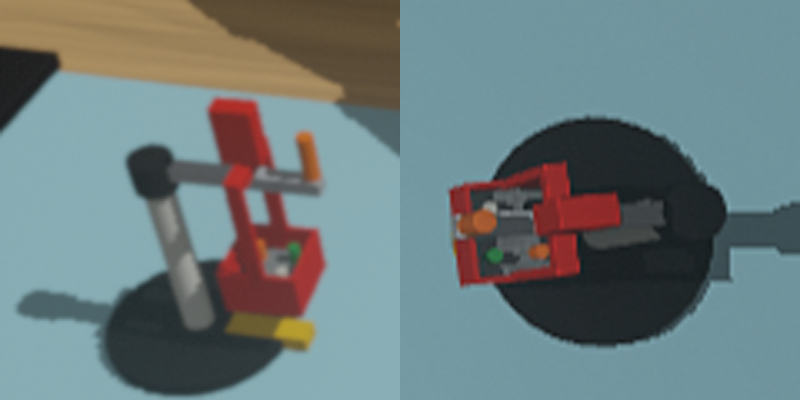

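View pics/scene8.png

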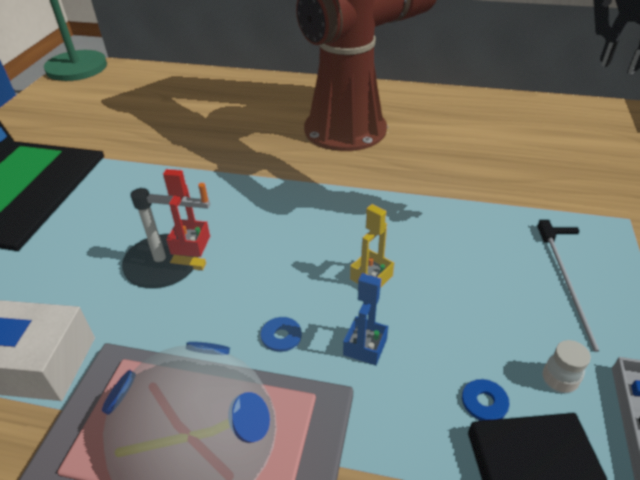

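```bash
python3 - <<'E'
from lead import *
from scipy.spatial.transform import Rotation as Ro
S,T=[cv2.imread(f"pics/{c}8.png")[:,:,::-1].copy() for c in("scene","top")];CS,CT=cam("scene"),cam("top")
def parts(p): # bar underside centre x,y,z ; yaw, pitch, roll deg
    R=Ro.from_euler("xyz",[p[5],p[4],p[3]],degrees=True).as_matrix()
    return [(P-[0,0,106])@R.T+p[:3] for P in POT]
def full(p):  return parts(p)
def mask(I,C):
    q=proj(np.array([537,-185,140]),C)[0]
    m=hsvmask(I,170,7,140,60,[q[0],q[1],90,110]);return m
# only red px: include window opening as non-red; box interior ignored
def model_img(p,C):return sil(full(p),C)
ms,mt=mask(S,CS),mask(T,CT)
print(ms.sum(),mt.sum())
def f(p):
    e=0
    for m,C in((ms,CS),(mt,CT)):
        s=sil(full(p),C); inter=sil([parts(p)[0]],C)>.5
        w=np.where(inter&(m==0),0.15,1.0)   # contents/occluded pixels inside box
        e+=(np.abs(s-m)*w).sum()/m.sum()
    return e
best=None
for pit in(-12,0,12):
    x0=np.array([537,-185,160,92,pit,0.]);s=np.array([x0]+[x0+np.eye(6)[i]*[4,4,4,5,6,4][i] for i in range(6)])
    r=minimize(f,x0,method="Nelder-Mead",options=dict(initial_simplex=s,maxiter=700))
    print(r.x.round(1),round(r.fun,3))
    if best is None or r.fun<best.fun:best=r
for I,C,n in((S,CS,"a"),(T,CT,"b")):
    v=I.copy();c,_=cv2.findContours((sil(full(best.x),C)>.5).astype(np.uint8),cv2.RETR_CCOMP,cv2.CHAIN_APPROX_NONE);cv2.drawContours(v,c,-1,(0,255,0),1)
    q=proj(np.array([537,-185,140]),C)[0].astype(int);cv2.imwrite(f"pics/f{n}.png",cv2.resize(v[q[1]-60:q[1]+60,q[0]-60:q[0]+60],(400,400))[:,:,::-1])
cv2.imwrite("pics/f8.png",np.hstack([cv2.imread("pics/fa.png"),cv2.imread("pics/fb.png")]))
# base of arm/hub and pin directions
h=cv2.cvtColor(T,cv2.COLOR_RGB2HSV)
for a in(0,-.1,.1):
    P=np.array([539.7+115*np.cos(np.radians(92.2)+a),-253.3+115*np.sin(np.radians(92.2)+a),194]);print(a,proj(P,CT).round(1),proj(P,CS).round(1))
E
```

```text
1077 678
[ 5.371e+02 -1.841e+02  1.573e+02  9.510e+01  1.100e+00 -2.000e-01] 0.699
[ 536.9 -183.3  159.4   94.6    1.2   -0. ] 0.698
[ 5.372e+02 -1.825e+02  1.620e+02  9.500e+01  1.200e+00  2.000e-01] 0.705
0 [[424.6 265.9]] [[201.7 184.6]]
-0.1 [[424.3 258.8]] [[198.9 188.8]]
0.1 [[425.7 272.9]] [[203.7 180.4]]
```

View pics/f8.png

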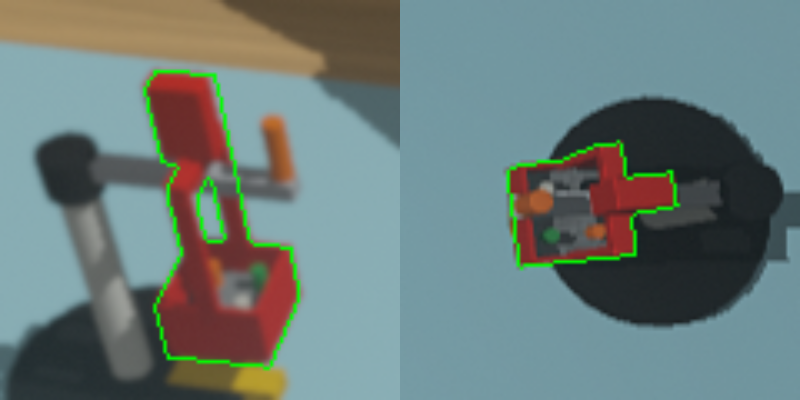

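```bash
python3 - <<'E'
from h import *
for c,Y,B in(("scene",[371,245,46,84],[365,320,48,92]),("top",[263,292,38,42],[256,211,42,40])):
    for nm,e,lo,hi in(("y",Y,18,32),("b",B,105,125)):
        for k in("0","8"):
            m=hsvmask(cv2.imread(f"pics/{c}{k}.png")[:,:,::-1].copy(),lo,hi,120,40,e);ys,xs=np.nonzero(m);print(c,nm,k,len(xs),xs.mean().round(2),ys.mean().round(2))
print(get_obs()["t"],get_obs()["wrist_force"].round(1));sign_off()
E
```

```text
scene y 0 1123 374.71 244.13
scene y 8 1190 374.45 243.64
scene b 0 1894 365.87 322.24
scene b 8 1890 365.83 322.32
top y 0 393 258.25 291.7
top y 8 390 258.2 291.72
top b 0 678 252.02 211.18
top b 8 681 252.16 211.21
31.225 [-0.   0.4  0.3]
the job is handed in; nothing more can be done
```

I turned the hook to the yellow mark by leading its pin round. I then carried the red pot over the other two, slid it on from the tip end, lowered it onto the arm and let go. I handed the job in at about 31 s, with the robot clear and touching nothing.

What the last checks showed:
- **Hook:** it points along the mark to within about 1°. That limit comes from the estimate of the mark's direction; the individual camera fits ranged from 91.4° to 93.9°, and I used 92.2°. The pin's position after hanging agrees with it to under 0.5°.
- **Red pot:** it hangs level (about 1° tilt) and at rest, with its bar about 69 mm from the axis at z ≈ 159 mm. That puts it about 53 mm clear of the table, between the post and the tip. Its yaw fitted about 2–3° off the arm.
- **Blue and yellow pots:** they stand where they were, with image centres shifted by 0.6 px or less.

Some checks failed or disagreed:
- The stand fit just after turning the hook was unusable because the arm hid the mark, so I measured the pin directly instead.
- The fit of the held pot before hanging diverged because its mask was wrong, so I used an outline overlay, which matched well.
- A raw picture difference around the two other pots was large (probably moved shadows), but their image positions had barely changed.

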